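# Screw the jar lid snug and put the jar away

## Robot

A 6-joint arm with a two-finger parallel gripper is mounted at the origin on a cart in front of the work surface, level with it; the furniture and walls round the work are solid. World frame = base frame: x ahead of the robot, y to its left, z up, the work surface at z = 0. Lengths are in m, angles in rad, forces in N, time in s.
With the tool pointing down it reaches from about 0.3 to 0.775 m from the base axis. Payload 14.6 kg.
Tool frame: the origin (TCP) lies at the centre of the arm's flange, where the gripper is bolted on; the fingertips stand 199 mm ahead of it and the grasp point (between the pads) lies 180 mm ahead of it; z points along the fingers, y is the line along which they close (so a half turn about z gives the same grasp; the last joint's range is limited). The gripper opens to 94 mm and grips with 3 to 60 N. Pads are 16 mm wide; open, the fingers measure 119 mm over their backs; the gripper's body (75 mm by 177 mm) begins 78 mm behind the grasp point.
Start: joints at [1.214, 0.3, 1.521, -0, 1.321, -0.067], TCP at [0.157, 0.527, 0.405] pointing down, gripper open.
Joint ranges: [-3.03, 3.03], [-0.79, 2.21], [0.23, 2.52], [-1.04, 4.18], [0, 3.07], [-2.55, 2.55]. Speed limits (rad/s): [2.22, 2.22, 2.57, 3.14, 3.14, 3.14].

## Interface

Orientations are given as [roll, pitch, yaw] about the fixed x, y, z axes, in that order (R = Rz(yaw) Ry(pitch) Rx(roll)).
In Python, from station import ctrl gives the robot as it stands. The module is installed in compiled form; this text tells all that it offers.
- The arm moves only by the tool servo_tool, never from a script. Its argument "motion" is a list of rows, each a list of 5 numbers: the closure, from 0 (fully open) to 1 (shut), then the shift along the world's x, y, z in cm, then the turn about the world's z in degrees. A call has 1 to 20 rows; each row is the pose to reach, as a shift and turn from the pose commanded when the call began; what a row does not reach only later rows make up. A row lasts 1/8 s, in which the tool goes at most 62.5 mm and 10.7 degrees, less where a joint would pass 70% of its speed; a pose out of reach is approached as far as the arm can. A call with a gripper value outside its range is refused whole. The fingers move at their own pace and stop on an object; "squeeze" is the grip in N (left out, the last holds). Time passes only in rows, so rows that repeat a pose let the fingers close. It gives the time, the measured TCP pose, the force, the opening and the grip force at its end, in the units of the state.
- ctrl.get_obs(): the state, without advancing time (a new reading comes with each control period).
- ctrl.camera(name): name is "side" or "top"; returns a dict with "image" (480x640x3 uint8, red, green, blue), "fx", "fy", "cx", "cy" (pixels), "dist" ([k1, k2, p1, p2, k3] as OpenCV has them; the pictures are not rectified), "camera_from_world" (4x4, takes a point from world to camera coordinates). Camera axes: x right, y up, looking along -z (the intrinsics and any distortion apply to the point x, -y, -z); pixel columns grow to the right and rows downward; lengths in m; the calibration is good to about 2 mm. A picture is of the moment at which its call begins. There is no depth.
- ctrl.hand_in(): hands the job in; it is judged then, once.
The state is a dict: "time_s": time; "qpos": joint angles; "joint_vel": joint speeds; "tau": joint torques, N m; "ee_pos": TCP position; "eef_rot": TCP orientation; "force": force on the tool from outside, world axes, zero at the start; "moment": the same for the moment, N m; "grip_width": finger opening in m; "grip_force": force on a finger pad.
Only numpy, scipy, OpenCV 4.12 (cv2) and the standard library are available. Lean on these libraries where they do the work, as an engineer would, in place of code of your own. Each camera call takes 0.05 s, during which the arm holds its last target. There are 200 camera calls.

## Task

The lid of the square amber jar is only loosely on. With the jar standing in its wooden block, screw the lid clockwise until it is snug on its liner, stopping as the torque rises so that it is not overtightened; then lift the closed jar out and stand it upright in the black tray, leaving the other things where they are.

Things in the scene. Friction and masses are not known exactly. Their poses are not given: they have to be found in the camera images.
- jar: Square amber glass jar, about 0.2 kg with lid, loose. Glass body 42 x 42 x 35 mm, rounded corners, then a round neck up to 48 mm. Origin: centre of its underside; z up, x and y across its flat sides. It stands in the block's pocket, its underside 10 mm above the desk, may turn about 0.1 rad there, and comes out straight up (18 mm deep).
- lid: Round black ribbed screw lid, 40 mm diameter, 15 mm high, kept on the jar by its thread. Origin: on its axis at the skirt's lower edge, about 41 mm above the jar's underside at the start; z up; grip it across, 0 to 15 mm above the origin. Clockwise seen from above (negative about z) tightens and lowers it 1.5 mm per rad. Let go, it springs back a little (up to 0.35 rad) and stays tight.
- lid_top (a point): Centre of the lid's top face, 15 mm above the lid's origin. Turning takes a drag of 0.1 N m (less when held still). After 0.4 to 2.7 rad (hidden: no pose tells it) it meets a soft liner, whose push-back rises by 1 N m per rad, also when held still. Snug is 0.25 to 0.4 N m in all; less is loose, more than 0.45 of push-back ruins the liner.
- block: Plywood block 84 x 84 x 28 mm fixed to the desk, with a square pocket 44.6 mm wide and 18 mm deep in the middle of its top that keeps the jar from turning. Origin: centre of its underside on the desk; x and y along its sides.
- tray: Open black plastic tray, 71 mm (its x) by 128 mm (its y), 36 mm high, inside about 62 x 118 mm at the floor, floor 2 mm thick, empty, 0.4 kg, loose. Origin: centre of its underside on the desk. The jar's lid stands above the tray's rim when the jar stands in it.
- orange_jar: Orange-brown round jar with black lid, 44 mm diameter, 48 mm high; bystander. Origin: centre of its underside.
- yellow_jar: Yellow round jar with white lid, 36 mm diameter, 55 mm high; bystander. Origin: centre of its underside.
- loupe: Black eyepiece loupe, a cone 37 mm wide and 34 mm high; bystander. Origin: centre of its underside.
Mind the look-alikes: they are no part of the job. Leave any blue look-alike of the jar alone.

How it is judged:
On the way:
1. the lid is screwed down snug on its liner (pressed to it with over 11 N, about 0.15 N m of push-back) while the jar stands in the block (contact force between lid and jar above 11 N and horizontal distance between jar and block below 0.006 m and height (world z) of jar below 0.013 m), for 0.3 s.
At the end, for the whole second after the job is handed in: The lid is still tight on its liner, pressed to it with more than 3 N (screwed snug and let go it keeps about 7 N), and the jar stands on the floor of the tray (within 6 mm of its underside level), upright within 0.1 rad, at rest and released (contact force between lid and jar above 3 N and x of jar in the frame of tray between -0.025 and 0.025 m and y of jar in the frame of tray between -0.055 and 0.055 m and z of jar in the frame of tray between -0.003 and 0.006 m and angle between each of jar, tray's own z axis and vertical below 0.1 rad and linear speed of jar below 0.02 m/s and contact force between the fingers and jar below 0.1 N); the robot touches nothing.
It fails at once if the lid is overtightened: it presses on the liner with more than 33 N (about 0.45 N m of push-back) (contact force between lid and jar above 33 N).
It fails at once if the jar is tipped by more than 0.5 rad (angle between jar's own z axis and vertical above 0.5 rad).
It fails at once if a bystander (orange jar, yellow jar, loupe) is moved by more than 25 mm (distance of any of orange_jar, yellow_jar, loupe from where it was at the start of the episode above 0.025 m).
It also fails if it takes over 51 s, if anything falls off the work surface, if the arm or the gripper's body presses on something with over 40 N, if the wrist force passes 120 N, or if a joint passes its speed limit or range.

## Working session

There is one attempt and no reset: what is moved stays moved. The work goes in short steps, Python scripts to look and compute and a tool call to move; the robot and the scene stay as the last step left them, time stands still between calls to the robot, and variables do not carry over. Pictures are saved under pics/ and viewed, at most 10 in all, crops included, and the job is handed in when it is done.

Besides the shell and the picture viewer there is one more tool, called after "Call:" as name(argument=value, ...) on one line, values as JSON. servo_tool: Moves the arm, as the interface text tells. Its arguments: {"type":"object","properties":{"motion":{"type":"array","items":{"type":"array","items":{"type":"number"}}},"squeeze":{"type":"number"}},"required":["motion"]}

```bash
mkdir -p pics
python3 - <<'E'
from station import ctrl
import cv2,numpy as np,pickle
o=ctrl.get_obs(); print({k:np.round(v,3) for k,v in o.items()})
for n in("top","side"):
    c=ctrl.camera(n); pickle.dump(c,open(n+'.pkl','wb'))
    cv2.imwrite(f'pics/{n}0.png',c['image'][:,:,::-1])
    print(n,c['fx'],c['fy'],c['cx'],c['cy'],c['dist'],np.round(c['camera_from_world'],3).tolist())
E
```

```text
{'time_s': np.float64(0.0), 'qpos': array([ 1.214,  0.3  ,  1.522,  0.   ,  1.321, -0.067]), 'joint_vel': array([-0.001,  0.   , -0.001,  0.   ,  0.   , -0.001]), 'tau': array([-2.0000e-03, -5.3181e+01, -3.5273e+01,  7.1000e-02,  2.4000e-02,
       -0.0000e+00]), 'ee_pos': array([0.157, 0.527, 0.404]), 'eef_rot': array([-3.14 , -0.   ,  2.852]), 'force': array([-0.285, -0.296, -0.216]), 'moment': array([0.005, 0.001, 0.026]), 'grip_force': np.float64(0.0), 'grip_width': np.float64(0.094)}
top 597.0985117153255 597.0985117153255 319.96695440063223 246.59962086893785 [0.05293594 0.         0.         0.         0.        ] [[-0.003, -1.0, 0.024, 0.048], [0.99, 0.001, 0.144, -0.572], [-0.144, 0.025, 0.989, -0.903], [0.0, 0.0, 0.0, 1.0]]
side 459.61973003176263 459.61973003176263 315.63729332883855 241.33196295567043 [-0.09576221  0.          0.          0.          0.        ] [[0.986, -0.168, -0.02, -0.541], [0.1, 0.483, 0.87, -0.125], [-0.136, -0.859, 0.493, -0.784], [0.0, 0.0, 0.0, 1.0]]
```

View pics/top0.png

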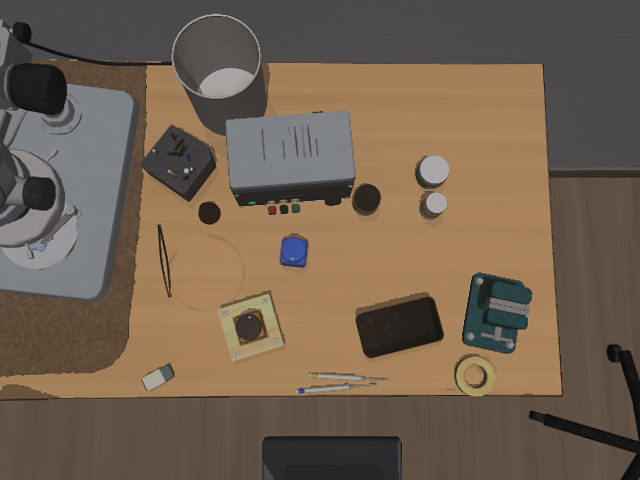

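View pics/side0.png

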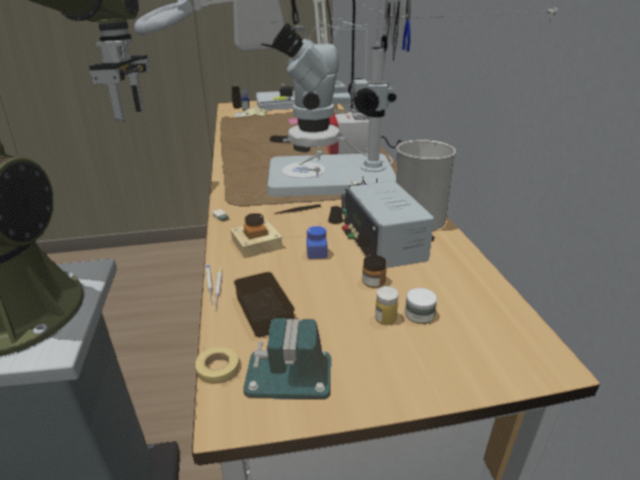

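Possible candidates, in top-view pixels: the amber jar in the plywood block (249,327), the blue look-alike (294,251), the orange jar (367,199), the loupe (209,212), and the yellow jar (434,204) with a white jar (433,171) beside it. By the description I choose the one in the block. The tray is at (400,326), and pens lie nearby at (345,383). Next I take a close crop and measure.

```bash
cat > h.py <<'E'
import cv2,numpy as np,pickle
def K(c): return np.array([[c['fx'],0,c['cx']],[0,c['fy'],c['cy']],[0,0,1.]])
def cast(c,px,z):
    p=cv2.undistortPoints(np.float64(px).reshape(-1,1,2),K(c),np.float64(c['dist'])).reshape(-1,2)
    T=c['camera_from_world'];R=T[:3,:3];o=-R.T@T[:3,3]
    d=np.c_[p[:,0],-p[:,1],-np.ones(len(p))]@R
    return o+d*((z-o[2])/d[:,2])[:,None]
def proj(c,P):
    T=c['camera_from_world'];q=np.float64(P).reshape(-1,3)@T[:3,:3].T+T[:3,3]
    q=q*[1,-1,-1]; return cv2.projectPoints(q,np.zeros(3),np.zeros(3),K(c),np.float64(c['dist']))[0].reshape(-1,2)
E
python3 - <<'E'
from h import *
t=pickle.load(open('top.pkl','rb'));s=pickle.load(open('side.pkl','rb'))
im=t['image'];hsv=cv2.cvtColor(im,cv2.COLOR_RGB2HSV)
def comps(mask,roi):
    m=np.zeros_like(mask);x0,y0,x1,y1=roi;m[y0:y1,x0:x1]=mask[y0:y1,x0:x1]
    cs=cv2.findContours(m,cv2.RETR_EXTERNAL,cv2.CHAIN_APPROX_NONE)[0]
    return max(cs,key=cv2.contourArea)
# block: light yellow
print('px',hsv[310,225],hsv[350,270],hsv[280,300],hsv[327,249],hsv[345,249],hsv[327,400])
v=hsv[:,:,2];
dark=((v<75)*255).astype(np.uint8)
c=comps(dark,(340,285,455,365));r=cv2.minAreaRect(c);b=cv2.boxPoints(r);print('tray',r);w=cast(t,b,.036);print(w.round(4),w.mean(0),np.linalg.norm(np.diff(w,axis=0),axis=1))
c=comps(dark,(225,305,275,352));print('lid',cv2.minEnclosingCircle(c),cv2.minAreaRect(c));(x,y),rr=cv2.minEnclosingCircle(c);print(cast(t,[[x,y]],.066),cast(t,[[x-rr,y],[x+rr,y]],.066))
a=cv2.resize(im[285:370,205:300],None,fx=6,fy=6,interpolation=cv2.INTER_CUBIC)[:,:,::-1]
b=cv2.resize(s['image'][200:265,215:300],None,fx=5,fy=5,interpolation=cv2.INTER_CUBIC)[:,:,::-1]
a=a[:500];H=np.zeros((510,800,3),np.uint8);H[:500,:570]=a;q=cv2.resize(b,(230,176));H[:176,570:]=q
cv2.imwrite('pics/crop.png',H)
E
```

```text
px [ 22  72 160] [ 16 114 155] [ 16 120 164] [14 48 58] [ 20  87 172] [15 45 45]
tray ((399.1765441894531, 326.7059020996094), (46.081764221191406, 81.97704315185547), 75.96376037597656)
[[ 0.4656 -0.0055  0.036 ]
 [ 0.4966 -0.1313  0.036 ]
 [ 0.4272 -0.1464  0.036 ]
 [ 0.397  -0.022   0.036 ]] [ 0.44659641 -0.07629203  0.036     ] [0.12951323 0.07108355 0.12801929]
lid ((251.5, 326.1842041015625), 16.12363052368164) ((249.73532104492188, 326.44122314453125), (26.92145538330078, 27.8915958404541), 75.96376037597656)
[[0.44733153 0.15119092 0.066     ]] [[0.4474405  0.17530203 0.066     ]
 [0.44723137 0.12702533 0.066     ]]
```

View pics/crop.png

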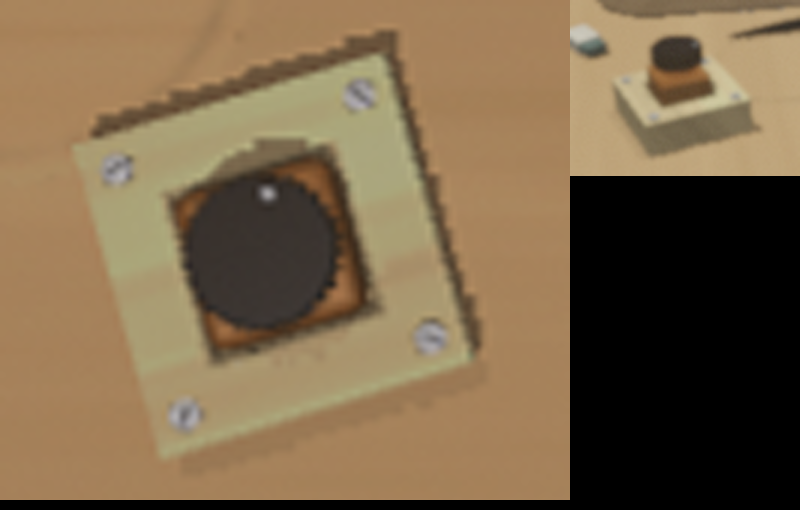

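The crop confirms it: a square amber jar with a black round lid in the plywood block. In the crop the lid centre is at about (262,252), which is top pixel (248.7,327). The block corners are at crop (75,145), (390,52), (472,358) and (160,458).

Run:
```python
from h import *
t=pickle.load(open('top.pkl','rb'));s=pickle.load(open('side.pkl','rb'))
B=np.array([[75,145],[390,52],[472,358],[160,458]])/6-.4+[205,285]
w=cast(t,B,.028);print(w.round(4),w.mean(0),np.linalg.norm(np.roll(w,-1,0)-w,axis=1))
e=np.roll(w,-1,0)-w;print(np.degrees(np.arctan2(e[:,1],e[:,0])))
l=cast(t,[[248.4,326.6]],.066);print('lid',l, cast(t,[[248.4-12.9,326.6],[248.4+12.9,326.6]],.066))
P=np.r_[l,w];print(proj(s,P))
# two-view lid: dark blob in side
g=cv2.cvtColor(s['image'],cv2.COLOR_RGB2HSV)[:,:,2]
m=np.zeros_like(g);m[210:235,240:272]=(g[210:235,240:272]<75)*255
c=max(cv2.findContours(m,0,1)[0],key=cv2.contourArea);print('side lid bbox',cv2.boundingRect(c))
print(proj(s,[w.mean(0)+[a,b,z] for a,b,z in [(0,0,.038),(.02,0,.038),(-.02,0,.038)]]))
```

```text
[[0.4751 0.2087 0.028 ]
 [0.4992 0.1268 0.028 ]
 [0.4197 0.1047 0.028 ]
 [0.3947 0.185  0.028 ]] [0.44717971 0.15630846 0.028     ] [0.08537648 0.08252412 0.08404488 0.08385576]
[ -73.61491226 -164.47295705  107.29920353   16.45784943]
lid [[0.44673363 0.15582121 0.066     ]] [[0.44682195 0.17510548 0.066     ]
 [0.44665097 0.13650143 0.066     ]]
[[253.33895112 216.02030416]
 [266.45798739 219.8161108 ]
 [281.10724304 236.28633029]
 [242.74873319 245.42759122]
 [229.92855554 228.26051723]]
side lid bbox (246, 214, 17, 12)
[[253.54328997 215.897371  ]
 [263.21593408 214.99356156]
 [243.83053745 216.80767041]]
```

Call:
servo_tool(motion=[[0,29,-37.1,-8,77],[0,29,-37.1,-8,77],[0,29,-37.1,-8,77],[0,29,-37.1,-8,77],[0,29,-37.1,-8,77],[0,29,-37.1,-8,77],[0,29,-37.1,-8,77],[0,29,-37.1,-8,77],[0,29,-37.1,-8,77],[0,29,-37.1,-8,77],[0,29,-37.1,-8,77],[0,29,-37.1,-8,77]], squeeze=5)

```text
time_s: 1.6
ee_pos: [0.4467, 0.1568, 0.3248]
eef_rot: [-3.142, 0.0, -2.086]
force: [0.2, 0.8, 0.3]
grip_width: 0.0941
grip_force: 0.0
```

Call:
servo_tool(motion=[[0,0,0,-4,0],[0,0,0,-7.4,0],[0.5,0,0,-7.4,0],[0.5,0,0,-7.4,0],[0.5,0,0,-7.4,0],[1,0,0,-7.4,0],[1,0,0,-7.4,0],[1,0,0,-7.4,0],[1,0,0,-7.4,0]], squeeze=5)

```text
time_s: 2.72
ee_pos: [0.4473, 0.156, 0.2508]
eef_rot: [-3.141, 0.0, -2.088]
force: [1.3, -0.4, 1.4]
grip_width: 0.04
grip_force: 5.0
```

Run:
```python
from station import ctrl
import cv2,numpy as np
o=ctrl.get_obs(); print({k:np.round(o[k],4) for k in('ee_pos','force','moment','grip_width','grip_force','qpos')})
a=ctrl.camera('top')['image'][250:370,180:320];b=ctrl.camera('side')['image'][170:270,200:310]
H=np.hstack([cv2.resize(a,(420,360),interpolation=2),cv2.resize(b,(380,360),interpolation=2)])
cv2.imwrite('pics/grip.png',H[:,:,::-1])
```

```text
{'ee_pos': array([0.4473, 0.156 , 0.2508]), 'force': array([ 1.3193, -0.444 ,  1.4231]), 'moment': array([ 0.019 , -0.0797,  0.0338]), 'grip_width': np.float64(0.04), 'grip_force': np.float64(5.0), 'qpos': array([ 2.5830e-01,  3.3100e-01,  1.8802e+00, -1.0000e-04,  9.3010e-01,
       -2.3665e+00])}
```

View pics/grip.png

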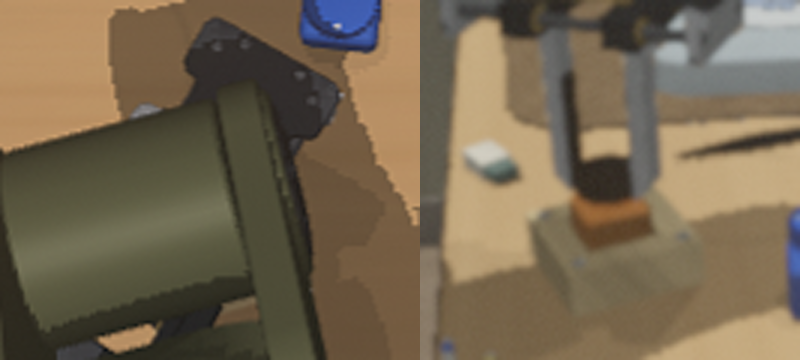

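The side crop shows the fingers on either side of the lid at about (605,180), and the opening is 40 mm, the lid's diameter. The grip is good, so I start turning.

Create m.py:
```python
from station import ctrl
import numpy as np
o=ctrl.get_obs(); print({k:np.round(o[k],4).tolist() for k in('time_s','ee_pos','eef_rot','force','moment','grip_width')},'q6',o['qpos'][5],'tau6',o['tau'][5])
```

```text
(no output)
```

Call:
servo_tool(motion=[[1,0,0,0,0],[1,0,0,0,0],[1,0,0,-0.01,-5],[1,0,0,-0.03,-10],[1,0,0,-0.04,-15]], squeeze=40)

```text
time_s: 3.45
ee_pos: [0.4472, 0.156, 0.2504]
eef_rot: [-3.141, 0.0, -2.352]
force: [0.5, -2.0, 4.1]
grip_width: 0.0391
grip_force: 40.0
```

```bash
python3 m.py
```

```text
{'time_s': 3.45, 'ee_pos': [0.4472, 0.156, 0.2504], 'eef_rot': [-3.1412, 0.0002, -2.352], 'force': [0.5022, -1.9529, 4.1252], 'moment': [-0.2799, -0.1631, 0.1236], 'grip_width': 0.0391} q6 -2.10188153725666 tau6 -1.3602636381983757
```

Call:
servo_tool(motion=[[1,0,0,-0.01,-4],[1,0,0,-0.03,-8]])

```text
time_s: 3.7
ee_pos: [0.4473, 0.156, 0.2502]
eef_rot: [-3.141, 0.0, -2.491]
force: [0.9, -3.3, 4.9]
grip_width: 0.0392
grip_force: 40.0
```

```bash
python3 m.py
```

```text
{'time_s': 3.7, 'ee_pos': [0.4473, 0.156, 0.2502], 'eef_rot': [-3.141, 0.0004, -2.491], 'force': [0.9222, -3.3474, 4.9205], 'moment': [-0.4746, -0.1285, 0.0831], 'grip_width': 0.0392} q6 -1.9628627393270637 tau6 -1.0654590278863907
```

Call:
servo_tool(motion=[[1,0,0,-0.01,-4],[1,0,0,-0.02,-7]])

```text
time_s: 3.95
ee_pos: [0.4473, 0.1559, 0.25]
eef_rot: [-3.141, 0.001, -2.613]
force: [1.7, -3.1, 4.9]
grip_width: 0.0389
grip_force: 40.0
```

```bash
python3 m.py
```

```text
{'time_s': 3.95, 'ee_pos': [0.4473, 0.1559, 0.25], 'eef_rot': [-3.1409, 0.0006, -2.6129], 'force': [1.6702, -3.1302, 4.906], 'moment': [-0.478, -0.1761, 0.0493], 'grip_width': 0.0389} q6 -1.8409741212907182 tau6 -0.6252510845661163
```

Call:
servo_tool(motion=[[1,0,0,-0.01,-4],[1,0,0,-0.02,-8]])

```text
time_s: 4.2
ee_pos: [0.4474, 0.1559, 0.2499]
eef_rot: [-3.141, 0.001, -2.753]
force: [1.3, -3.7, 4.7]
grip_width: 0.0389
grip_force: 40.0
```

```bash
python3 m.py
```

```text
{'time_s': 4.2, 'ee_pos': [0.4474, 0.1559, 0.2499], 'eef_rot': [-3.1408, 0.0007, -2.7528], 'force': [1.3359, -3.7134, 4.692], 'moment': [-0.7344, -0.2826, 0.1154], 'grip_width': 0.0389} q6 -1.7010463928744997 tau6 -1.074000746011734
```

Call:
servo_tool(motion=[[1,0,0,-0.01,-4]])

```text
time_s: 4.32
ee_pos: [0.4474, 0.1559, 0.2498]
eef_rot: [-3.141, 0.001, -2.823]
force: [2.1, -3.2, 5.1]
grip_width: 0.039
grip_force: 40.0
```

```bash
python3 m.py
```

```text
{'time_s': 4.325, 'ee_pos': [0.4474, 0.1559, 0.2498], 'eef_rot': [-3.1408, 0.0007, -2.8225], 'force': [2.0923, -3.2211, 5.1427], 'moment': [-0.8244, -0.3211, 0.1054], 'grip_width': 0.039} q6 -1.631264691794722 tau6 -1.0681916400790215
```

Call:
servo_tool(motion=[[1,0,0,-0.01,-4],[1,0,0,-0.02,-8]])

```text
time_s: 4.58
ee_pos: [0.4474, 0.1558, 0.2496]
eef_rot: [-3.141, 0.001, -2.962]
force: [1.8, -5.2, 6.0]
grip_width: 0.0389
grip_force: 40.0
```

```bash
python3 m.py
```

```text
{'time_s': 4.575, 'ee_pos': [0.4474, 0.1558, 0.2496], 'eef_rot': [-3.1408, 0.0008, -2.9622], 'force': [1.7608, -5.176, 6.041], 'moment': [-0.9964, -0.3386, 0.1408], 'grip_width': 0.0389} q6 -1.4916158052530872 tau6 -1.0679732635617256
```

Call:
servo_tool(motion=[[1,0,0,-0.01,-4],[1,0,0,-0.02,-8]])

```text
time_s: 4.82
ee_pos: [0.4474, 0.1558, 0.2494]
eef_rot: [-3.141, 0.001, -3.102]
force: [2.6, -6.4, 5.5]
grip_width: 0.0392
grip_force: 40.0
```

```bash
python3 m.py
```

```text
{'time_s': 4.825, 'ee_pos': [0.4474, 0.1558, 0.2494], 'eef_rot': [-3.1408, 0.001, -3.1018], 'force': [2.616, -6.3828, 5.5461], 'moment': [-1.1531, -0.3568, 0.0947], 'grip_width': 0.0392} q6 -1.3520059032424054 tau6 -1.0676853731274605
```

Call:
servo_tool(motion=[[1,0,-0.03,-0.01,-4],[1,0,-0.03,-0.02,-8]])

```text
time_s: 5.08
ee_pos: [0.4474, 0.1555, 0.2492]
eef_rot: [-3.141, 0.001, 3.042]
force: [1.1, -4.1, 5.8]
grip_width: 0.0393
grip_force: 40.0
```

```bash
python3 m.py
```

```text
{'time_s': 5.075, 'ee_pos': [0.4474, 0.1555, 0.2492], 'eef_rot': [-3.1412, 0.0011, 3.0417], 'force': [1.0818, -4.1415, 5.7985], 'moment': [-0.8569, -0.324, 0.1008], 'grip_width': 0.0393} q6 -1.2129756334490294 tau6 -1.0735126957297325
```

Call:
servo_tool(motion=[[1,0,0,-0.01,-4],[1,0,0,-0.02,-8]])

```text
time_s: 5.32
ee_pos: [0.4474, 0.1555, 0.249]
eef_rot: [-3.141, 0.001, 2.902]
force: [1.3, -5.1, 5.3]
grip_width: 0.0391
grip_force: 40.0
```

```bash
python3 m.py
```

```text
{'time_s': 5.325, 'ee_pos': [0.4474, 0.1555, 0.249], 'eef_rot': [-3.1411, 0.001, 2.9021], 'force': [1.2909, -5.0829, 5.3118], 'moment': [-1.1256, -0.3013, 0.1095], 'grip_width': 0.0391} q6 -1.0733706038048827 tau6 -1.0684916004538536
```

Call:
servo_tool(motion=[[1,0,-0.02,-0.01,-4],[1,0,-0.02,-0.02,-8]])

```text
time_s: 5.58
ee_pos: [0.4474, 0.1553, 0.2488]
eef_rot: [-3.141, 0.001, 2.762]
force: [1.6, -4.8, 6.2]
grip_width: 0.0391
grip_force: 40.0
```

```bash
python3 m.py
```

```text
{'time_s': 5.575, 'ee_pos': [0.4474, 0.1553, 0.2488], 'eef_rot': [-3.1413, 0.001, 2.7625], 'force': [1.5833, -4.778, 6.1947], 'moment': [-0.9674, -0.259, 0.087], 'grip_width': 0.0391} q6 -0.9341298244210173 tau6 -1.072375662624836
```

Call:
servo_tool(motion=[[1,0,-0.02,-0.01,-4],[1,0,-0.02,-0.02,-8]])

```text
time_s: 5.82
ee_pos: [0.4474, 0.1551, 0.2485]
eef_rot: [-3.142, 0.001, 2.623]
force: [0.7, -4.0, 4.4]
grip_width: 0.0389
grip_force: 40.0
```

```bash
python3 m.py
```

```text
{'time_s': 5.825, 'ee_pos': [0.4474, 0.1551, 0.2485], 'eef_rot': [-3.1415, 0.001, 2.6228], 'force': [0.7438, -4.0276, 4.4179], 'moment': [-0.9349, -0.2488, 0.0679], 'grip_width': 0.0389} q6 -0.7948979718094806 tau6 -1.0735190659761429
```

Call:
servo_tool(motion=[[1,0,-0.02,-0.01,-4],[1,0,-0.02,-0.02,-8]])

```text
time_s: 6.08
ee_pos: [0.4473, 0.155, 0.2483]
eef_rot: [-3.142, 0.001, 2.483]
force: [0.3, -4.4, 6.0]
grip_width: 0.039
grip_force: 40.0
```

```bash
python3 m.py
```

```text
{'time_s': 6.075, 'ee_pos': [0.4473, 0.155, 0.2483], 'eef_rot': [-3.1416, 0.0008, 2.4832], 'force': [0.2945, -4.4292, 6.0438], 'moment': [-0.7619, -0.2388, 0.0611], 'grip_width': 0.039} q6 -0.65574563867951 tau6 -1.0739438608288765
```

Call:
servo_tool(motion=[[1,0,-0.02,-0.01,-4],[1,0,-0.02,-0.02,-8]])

```text
time_s: 6.32
ee_pos: [0.4473, 0.1548, 0.2481]
eef_rot: [3.141, 0.001, 2.344]
force: [0.8, -3.8, 6.5]
grip_width: 0.0389
grip_force: 40.0
```

```bash
python3 m.py
```

```text
{'time_s': 6.325, 'ee_pos': [0.4473, 0.1548, 0.2481], 'eef_rot': [3.1415, 0.0008, 2.3437], 'force': [0.8191, -3.7882, 6.4822], 'moment': [-0.7475, -0.1575, 0.2046], 'grip_width': 0.0389} q6 -0.5165992580737674 tau6 -0.9686689451336861
```

The torque is rising: tau6 has shifted by 0.105 and the moment about z is 0.20. The lid has reached the liner, so I go on in small steps.

Call:
servo_tool(motion=[[1,0,-0.01,-0.01,-4]])

```text
time_s: 6.45
ee_pos: [0.4473, 0.1547, 0.248]
eef_rot: [3.141, 0.001, 2.274]
force: [1.1, -2.8, 4.8]
grip_width: 0.0392
grip_force: 40.0
```

```bash
python3 m.py
```

```text
{'time_s': 6.45, 'ee_pos': [0.4473, 0.1547, 0.248], 'eef_rot': [3.1414, 0.0008, 2.2739], 'force': [1.1418, -2.7681, 4.7851], 'moment': [-0.674, -0.0946, 0.2501], 'grip_width': 0.0392} q6 -0.44698836182909474 tau6 -0.9060414880514145
```

Call:
servo_tool(motion=[[1,0,0,-0.01,-5],[1,0,0,-0.01,-5],[1,0,0,-0.01,-5]])

```text
time_s: 6.82
ee_pos: [0.4473, 0.1547, 0.2479]
eef_rot: [3.142, 0.001, 2.189]
force: [1.7, -3.8, 5.0]
grip_width: 0.0391
grip_force: 40.0
```

```bash
python3 m.py
```

```text
{'time_s': 6.825, 'ee_pos': [0.4473, 0.1547, 0.2479], 'eef_rot': [3.1415, 0.0008, 2.1889], 'force': [1.6911, -3.7893, 5.004], 'moment': [-0.8458, -0.1133, 0.1558], 'grip_width': 0.0391} q6 -0.3619340101394732 tau6 0.15148237813264132
```

Call:
servo_tool(motion=[[1,0,0,0,0],[1,0,0,0,0]])

```text
time_s: 7.08
ee_pos: [0.4473, 0.1546, 0.2479]
eef_rot: [3.141, 0.001, 2.189]
force: [0.2, -3.7, 4.8]
grip_width: 0.039
grip_force: 40.0
```

```bash
python3 m.py
```

```text
{'time_s': 7.075, 'ee_pos': [0.4473, 0.1546, 0.2479], 'eef_rot': [3.1415, 0.0008, 2.1888], 'force': [0.2411, -3.702, 4.7602], 'moment': [-0.8851, -0.1721, 0.0884], 'grip_width': 0.039} q6 -0.3619114236531862 tau6 0.1268298039212823
```

Call:
servo_tool(motion=[[1,0,0,0,0]])

```text
time_s: 7.2
ee_pos: [0.4473, 0.1546, 0.2479]
eef_rot: [3.141, 0.001, 2.189]
force: [1.3, -3.9, 4.7]
grip_width: 0.0391
grip_force: 40.0
```

```bash
python3 m.py
```

```text
{'time_s': 7.2, 'ee_pos': [0.4473, 0.1546, 0.2479], 'eef_rot': [3.1415, 0.0008, 2.1888], 'force': [1.2981, -3.8935, 4.6903], 'moment': [-0.8796, -0.1988, 0.1234], 'grip_width': 0.0391} q6 -0.36194487706037737 tau6 0.1268091006204486
```

The held torque is about 0.13, while the moving torque was about 0.35. To separate drag from push-back, I make a small 2° move and read the torque while it is moving.

Call:
servo_tool(motion=[[1,0,0,0,-1],[1,0,0,0,-2]])

```text
time_s: 7.45
ee_pos: [0.4473, 0.1546, 0.2479]
eef_rot: [3.142, 0.001, 2.153]
force: [1.6, -4.8, 5.1]
grip_width: 0.0388
grip_force: 40.0
```

```bash
python3 m.py
```

```text
{'time_s': 7.45, 'ee_pos': [0.4473, 0.1546, 0.2479], 'eef_rot': [3.1415, 0.0009, 2.1535], 'force': [1.5991, -4.7733, 5.0961], 'moment': [-1.048, -0.1928, 0.3874], 'grip_width': 0.0388} q6 -0.3265041156292119 tau6 0.029688561335206032
```

Call:
servo_tool(motion=[[1,0,0,0,0]])

```text
time_s: 7.58
ee_pos: [0.4473, 0.1546, 0.2479]
eef_rot: [3.142, 0.001, 2.154]
force: [1.0, -5.2, 5.6]
grip_width: 0.0392
grip_force: 40.0
```

```bash
python3 m.py
```

```text
{'time_s': 7.575, 'ee_pos': [0.4473, 0.1546, 0.2479], 'eef_rot': [3.1415, 0.0009, 2.1537], 'force': [1.0458, -5.1907, 5.6015], 'moment': [-1.0071, -0.1914, 0.2478], 'grip_width': 0.0392} q6 -0.32672999135387565 tau6 0.4398928675800562
```

The moving torque is now about 0.35–0.39, so push-back is roughly 0.27 and the lid is snug. I hold briefly, then release and let it spring back.

Call:
servo_tool(motion=[[1,0,0,0,0],[1,0,0,0,0],[1,0,0,0,0],[1,0,0,0,0]])

```text
time_s: 8.07
ee_pos: [0.4473, 0.1546, 0.2479]
eef_rot: [3.141, 0.001, 2.154]
force: [1.4, -5.2, 4.7]
grip_width: 0.039
grip_force: 40.0
```

```bash
python3 m.py
```

```text
{'time_s': 8.075, 'ee_pos': [0.4473, 0.1546, 0.2479], 'eef_rot': [3.1415, 0.0009, 2.1539], 'force': [1.3534, -5.2122, 4.6758], 'moment': [-1.1252, -0.186, 0.3191], 'grip_width': 0.039} q6 -0.3269618596993641 tau6 0.286889998242259
```

Call:
servo_tool(motion=[[0.4,0,0,0,0],[0.4,0,0,0,0],[0.4,0,0,0,0],[0.4,0,0,0,0]])

```text
time_s: 8.57
ee_pos: [0.4471, 0.1549, 0.2476]
eef_rot: [-3.141, -0.0, 2.154]
force: [0.4, -0.2, -1.3]
grip_width: 0.0566
grip_force: 0.0
```

```bash
python3 m.py
```

```text
{'time_s': 8.575, 'ee_pos': [0.4471, 0.1549, 0.2476], 'eef_rot': [-3.1415, -0.0001, 2.1537], 'force': [0.4268, -0.1746, -1.2779], 'moment': [-0.0482, 0.0363, 0.0335], 'grip_width': 0.0566} q6 -0.32687245044230684 tau6 0.0013374193076742813
```

Call:
servo_tool(motion=[[1,0,0,0,0],[1,0,0,0,0],[1,0,0,0,0],[1,0,0,0,0],[1,0,0,0.7,0],[1,0,0,1.4,0],[1,0,0,2.1,0],[1,0,0,4,0],[1,0,0,6,0],[1,0,0,6,0]], squeeze=25)

```text
time_s: 9.82
ee_pos: [0.4473, 0.1549, 0.3089]
eef_rot: [3.139, 0.001, 2.154]
force: [0.2, 0.8, -1.7]
grip_width: 0.0395
grip_force: 25.0
```

```bash
python3 m.py
python3 - <<'E'
from station import ctrl
import cv2,numpy as np
b=ctrl.camera('side')['image'][130:330,190:330]
cv2.imwrite('pics/lift.png',cv2.resize(b,(420,600),interpolation=2)[:,:,::-1])
E
```

```text
{'time_s': 9.825, 'ee_pos': [0.4473, 0.1549, 0.3089], 'eef_rot': [3.139, 0.0009, 2.1537], 'force': [0.1946, 0.7631, -1.7127], 'moment': [-0.0162, -0.056, 0.0203], 'grip_width': 0.0395} q6 -0.3269053855614131 tau6 -0.0002797014622046845
```

View pics/lift.png

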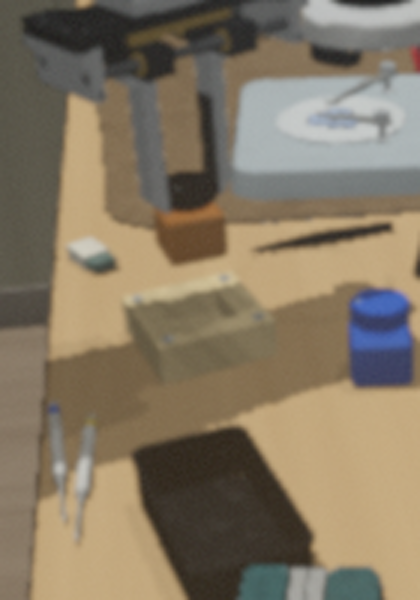

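The crop shows the jar at (190,220), upright and out of the block's pocket, with the tray at (225,510). I carry it over to the tray.

Call:
servo_tool(motion=[[1,0,-3,0,0],[1,0,-7,0,0],[1,0,-11,0,1],[1,0,-15,0,2],[1,0,-19,0,2],[1,0,-22,0,2],[1,0,-23.1,0,2],[1,0,-23.1,0,2],[1,0,-23.1,-2,2],[1,0,-23.1,-4,2],[1,0,-23.1,-5.5,2],[1,0,-23.1,-6,2],[1,0,-23.1,-6.4,2],[1,0,-23.1,-6.6,2],[1,0,-23.1,-6.6,2]])

```text
time_s: 11.75
ee_pos: [0.4472, -0.0761, 0.2419]
eef_rot: [3.141, 0.0, 2.189]
force: [-0.3, -1.3, -2.6]
grip_width: 0.0391
grip_force: 25.0
```

```bash
python3 m.py
python3 - <<'E'
from station import ctrl
import cv2,numpy as np
b=ctrl.camera('side')['image'][200:350,210:330]
cv2.imwrite('pics/place.png',cv2.resize(b,(480,600),interpolation=2)[:,:,::-1])
E
```

```text
{'time_s': 11.75, 'ee_pos': [0.4472, -0.0761, 0.2419], 'eef_rot': [3.1413, 0.0003, 2.1885], 'force': [-0.331, -1.2812, -2.5735], 'moment': [-0.0671, 0.0095, 0.0086], 'grip_width': 0.0391} q6 -0.8671393290560885 tau6 0.0019493704894557595
```

View pics/place.png

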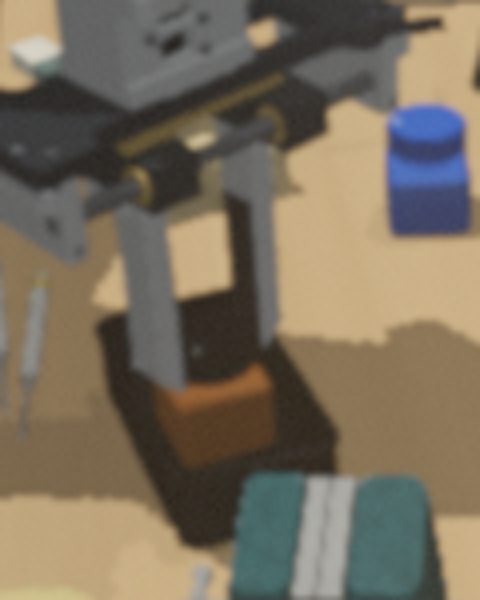

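The jar is inside the tray at (215,410), clear of the walls. I lower it the last 2 mm.

Call:
servo_tool(motion=[[1,0,0,-0.05,0],[1,0,0,-0.1,0],[1,0,0,-0.15,0],[1,0,0,-0.2,0],[1,0,0,-0.2,0]])

```text
time_s: 12.42
ee_pos: [0.4472, -0.0762, 0.2397]
eef_rot: [-3.142, 0.0, 2.189]
force: [-0.8, -0.3, -1.6]
grip_width: 0.0394
grip_force: 25.0
```

Call:
servo_tool(motion=[[1,0,0,-0.03,0],[1,0,0,-0.06,0],[1,0,0,-0.06,0]])

```text
time_s: 12.8
ee_pos: [0.4472, -0.0762, 0.2396]
eef_rot: [3.141, 0.0, 2.189]
force: [-4.1, 0.9, 8.5]
grip_width: 0.0393
grip_force: 25.0
```

Contact with the tray floor, at the expected height. I release and rise.

Call:
servo_tool(motion=[[0.5,0,0,0.05,0],[0.4,0,0,0.05,0],[0.3,0,0,0.05,0],[0.3,0,0,0.05,0],[0.2,0,0,1,0],[0.2,0,0,3,0],[0.2,0,0,6,0],[0.2,0,0,10,0],[0.2,0,0,14,0],[0.2,0,0,14,0]])

```text
time_s: 14.05
ee_pos: [0.4472, -0.0761, 0.3822]
eef_rot: [3.138, 0.004, 2.189]
force: [0.1, 0.3, -0.4]
grip_width: 0.0754
grip_force: 0.0
```

```bash
python3 m.py
python3 - <<'E'
from station import ctrl
import cv2,numpy as np
b=ctrl.camera('side')['image'][170:350,200:450]
cv2.imwrite('pics/end.png',cv2.resize(b,(800,576),interpolation=2)[:,:,::-1])
E
```

```text
{'time_s': 14.05, 'ee_pos': [0.4472, -0.0761, 0.3822], 'eef_rot': [3.138, 0.0042, 2.1886], 'force': [0.0936, 0.33, -0.4421], 'moment': [-0.0807, 0.011, -0.022], 'grip_width': 0.0754} q6 -0.8672125166702753 tau6 -0.00020937942281307187
```

View pics/end.png

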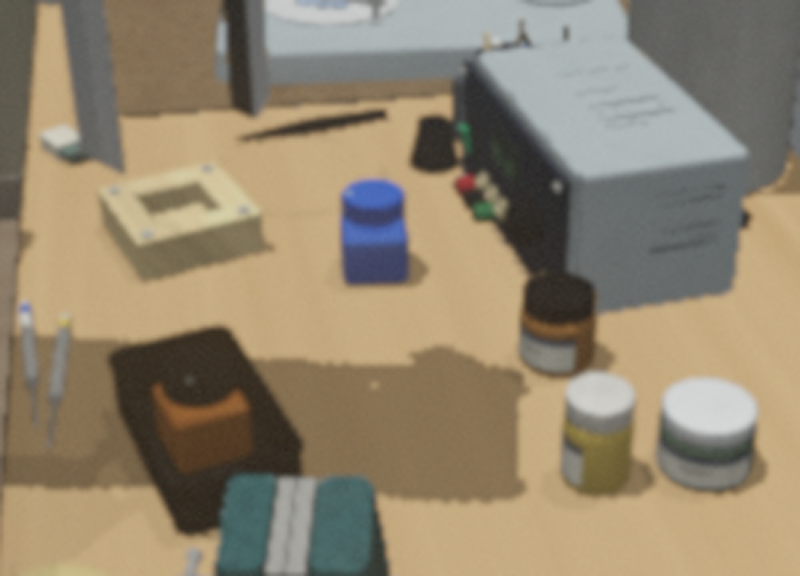

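The jar stands upright and closed in the tray at (203,420), clear of the fingers, and the bystanders are where they were.

```bash
python3 -c "
from station import ctrl
print(ctrl.hand_in())"
```

```text
the job is handed in; nothing more can be done
None
```

I screwed the lid to about 0.29 N m held torque, within the snug range, then stood the closed jar upright in the black tray without moving the bystanders, and handed the job in at about 14 s; no verdict was returned.

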